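# Walk the mould to the stop and knock out the castings

## Task

The metal mould is too heavy to lift, so walk it over the plywood platform to the steel stop by pushing its two near corners in turn: left corner first, then right, then left again and so on, each push swinging it about ten degrees out of square with the stop, and finish with it square against the stop and its ends at the two inlaid lines (a sideways nudge to centre it is fine). Only then press down fully the pedal in front of each pocket that holds a wax casting, so that the rod knocks the casting up, and put every casting into the steel tray beside the station, either way up or lying. Never tip the mould; it must still stand square at the stop at the end.

Things in the scene. Friction and masses are not known exactly. Their poses are not given: they have to be found in the camera images.
- station: fixed plywood platform 60 mm high, x from -0.15 to +0.16 m and y from -0.17 to +0.17 m from its origin at bench level, x ahead from the three pedals at its near side to the stop, y left, z up. A dark steel stop bar (300 mm long, 22 thick, 35 high) stands across it, near face at station x = +0.125 m. Two thin dark lines at y = +-0.133 m near the stop show where the mould's ends belong; black discs show the rods.
- dock (a point): the place of the mould's origin when home: on the platform's surface, station x = 0.065, y = 0; axes as the station's.
- station_diag (a point): invisible reference direction at the centre of the platform's top: its x axis is turned 0.8 rad to the left (counterclockwise from above) from the station's x axis. Serves only to judge which way the mould is swung.
- mould: heavy aluminium mould block, about 2.2 kg, 120 (x) x 260 (y) x 62 mm high, loose on the platform on four 4 mm feet at x = +-52, y = +-80 mm; starts 115 to 150 mm short of the stop. Origin under its centre, x ahead, y left. Flat upright near face at x = -0.060 m; its ends (left is +y) are the near corners. Pockets as told at the points. Slides with about 10 to 25 N.
- tray: loose shallow open steel tray, 260 (x) x 150 (y) x 28 mm high, 4 mm walls and floor, on the bench left or right of the station. Origin under its centre, z up. 0.5 kg.
- pocket_0 (a point): centre of the floor of the mould's left pocket, at mould y = +0.080 m, 13 mm above the soles of its feet; the pocket is 79 (x) x 52 (y) mm, open at the top (49 mm deep), with a 46 (x) x 38 (y) mm hole in its floor for the rod.
- wax_0: wax casting in the left pocket, if present: a pale yellow block 48 x 48 x 75 mm, rounded, 0.115 kg, gripped across its 43 to 48 mm sides. Origin at the centre of one 48 x 48 end, its z axis runs the 75 mm to the other end. At the start it lies with z pointing ahead (mould x), its top about level with the mould's, so it cannot be gripped until knocked up.
- pedal_0 (a joint): how far the left pedal is pressed straight down: 0 up (at start), 0.030 m fully down. Needs about 5 to 12 N and stays where it is left. Its upright rod (14 mm thick, under the left pocket of the docked mould, top 2 mm below the platform's surface at start) rises 1.5 times as far, up to 45 mm: it lifts a casting about 30 mm out of its pocket and holds it there.
- pedal_0_top (a point): centre of the top of the left pedal's black rubber pad (46 mm along station x, 42 mm wide), at the near edge of the platform, station y = +0.080 m; 75 mm above the bench when up, 45 mm fully down.
- pocket_1 (a point): centre of the floor of the mould's middle pocket, at mould y = 0 m, 13 mm above the soles of its feet; the pocket is 79 (x) x 52 (y) mm, open at the top (49 mm deep), with a 46 (x) x 38 (y) mm hole in its floor for the rod.
- wax_1: wax casting in the middle pocket, if present: a pale yellow block 48 x 48 x 75 mm, rounded, 0.115 kg, gripped across its 43 to 48 mm sides. Origin at the centre of one 48 x 48 end, its z axis runs the 75 mm to the other end. At the start it lies with z pointing ahead (mould x), its top about level with the mould's, so it cannot be gripped until knocked up.
- pedal_1 (a joint): how far the middle pedal is pressed straight down: 0 up (at start), 0.030 m fully down. Needs about 5 to 12 N and stays where it is left. Its upright rod (14 mm thick, under the middle pocket of the docked mould, top 2 mm below the platform's surface at start) rises 1.5 times as far, up to 45 mm: it lifts a casting about 30 mm out of its pocket and holds it there.
- pedal_1_top (a point): centre of the top of the middle pedal's black rubber pad (46 mm along station x, 42 mm wide), at the near edge of the platform, station y = 0 m; 75 mm above the bench when up, 45 mm fully down.
- pocket_2 (a point): centre of the floor of the mould's right pocket, at mould y = -0.080 m, 13 mm above the soles of its feet; the pocket is 79 (x) x 52 (y) mm, open at the top (49 mm deep), with a 46 (x) x 38 (y) mm hole in its floor for the rod.
- wax_2: wax casting in the right pocket, if present: a pale yellow block 48 x 48 x 75 mm, rounded, 0.115 kg, gripped across its 43 to 48 mm sides. Origin at the centre of one 48 x 48 end, its z axis runs the 75 mm to the other end. At the start it lies with z pointing ahead (mould x), its top about level with the mould's, so it cannot be gripped until knocked up.
- pedal_2 (a joint): how far the right pedal is pressed straight down: 0 up (at start), 0.030 m fully down. Needs about 5 to 12 N and stays where it is left. Its upright rod (14 mm thick, under the right pocket of the docked mould, top 2 mm below the platform's surface at start) rises 1.5 times as far, up to 45 mm: it lifts a casting about 30 mm out of its pocket and holds it there.
- pedal_2_top (a point): centre of the top of the right pedal's black rubber pad (46 mm along station x, 42 mm wide), at the near edge of the platform, station y = -0.080 m; 75 mm above the bench when up, 45 mm fully down.

How it is judged (in metres and radians):
On the way, in this order (a step that is already met when the one before it is completed fails the run):
1. the mould's left end is swung ahead (mould turned at least 0.10 rad clockwise, seen from above, from square) (angle between the x axis of mould and the x axis of station_diag, either way round above 0.9 rad), for 0.1 s.
2. then its right end is swung ahead (turned at least 0.10 rad counterclockwise from square) (angle between the x axis of mould and the x axis of station_diag, either way round below 0.7 rad), for 0.1 s.
3. then its left end again (at least 0.10 rad clockwise), the mould's centre by now less than 85 mm short of its place at the stop (angle between the x axis of mould and the x axis of station_diag, either way round above 0.9 rad and x of mould in the frame of station above -0.02 m), for 0.1 s.
4. the mould stands square against the stop between the lines, at rest, all pedals still up (x of mould in the frame of station between 0.057 and 0.073 m and y of mould in the frame of station between -0.009 and 0.009 m and angle between the x axis of mould and the x axis of station, either way round below 0.05 rad and angle between mould's own z axis and vertical below 0.04 rad and linear speed of mould below 0.02 m/s and value of joint each of pedal_0, pedal_1, pedal_2 below 0.008 m), for 0.3 s.
5. a pedal is pressed down (value of joint any of pedal_0, pedal_1, pedal_2 above 0.02 m), for 0.1 s.
At the end, for the whole second after the job is handed in: Mould at the stop: centre within 8 mm of its place along the platform and 9 mm sideways, square within 0.05 rad; every casting that is present lies or stands in the tray (its origin inside the tray's walls and less than 85 mm above the tray's underside); tray flat on the bench; all at rest (x of mould in the frame of station between 0.057 and 0.073 m and y of mould in the frame of station between -0.009 and 0.009 m and angle between the x axis of mould and the x axis of station, either way round below 0.05 rad and angle between mould's own z axis and vertical below 0.04 rad and x of wax_0 in the frame of tray between -0.126 and 0.126 m and y of wax_0 in the frame of tray between -0.071 and 0.071 m and z of wax_0 in the frame of tray between -0.005 and 0.085 m and linear speed of each of wax_0, wax_1, wax_2, mould, tray below 0.02 m/s and x of wax_1 in the frame of tray between -0.126 and 0.126 m and y of wax_1 in the frame of tray between -0.071 and 0.071 m and z of wax_1 in the frame of tray between -0.005 and 0.085 m and x of wax_2 in the frame of tray between -0.126 and 0.126 m and y of wax_2 in the frame of tray between -0.071 and 0.071 m and z of wax_2 in the frame of tray between -0.005 and 0.085 m and height (world z) of tray below 0.012 m and angle between tray's own z axis and vertical below 0.06 rad); the robot touches nothing.
It fails at once if the mould is tipped by more than 0.2 rad (angle between mould's own z axis and vertical above 0.2 rad).
Of wax_0, wax_1, wax_2 only 2 to 3 are there at a start; the rules pass over those that are not, and their reading is None.
At some moment in a run one of tray may be knocked a few centimetres aside while the robot is not near it.
Once in a run the grip may slacken for a moment while it holds something.
It also fails if it takes over 210 s, if anything falls off the work surface, if the arm or the gripper's body presses on something with over 40 N, if the wrist force passes 120 N, or if a joint passes its speed limit or range.

## Robot

A 6-joint arm with a two-finger parallel gripper is mounted at the origin on a cart in front of the work surface, level with it; the furniture and walls round the work are solid. World frame = base frame: x ahead of the robot, y to its left, z up, the work surface at z = 0. Lengths are in mm, angles in degrees, forces in N, time in s.
With the tool pointing down it reaches from about 300 to 850 mm from the base axis. Payload 4.2 kg.
Tool frame: the origin (TCP) lies midway between the tips of the shut fingers; the grasp point (between the pads) lies 19 mm behind it (env.grasp_offset is the distance from the TCP to the grasp point, in mm); z points along the fingers, y is the line along which they close (so a half turn about z gives the same grasp; the last joint's range is limited). The gripper opens to 91 mm and grips with 3 to 60 N. Pads are 32 mm wide; open, the fingers measure 118 mm over their backs; the gripper's body (76 mm by 178 mm) begins 60 mm behind the grasp point.
Start: joints at [-71.161, 18.312, 89.639, -0, 72.044, -1.146], TCP at [196.522, -540.391, 213.976] pointing down, gripper open.
Joint ranges: [-177.97, 177.97], [-48.28, 115.42], [12.27, 149.76], [-77.06, 257.06], [2.81, 150.46], [-146.56, 146.56]. Speed limits (degrees/s): [147.25, 147.25, 180, 180, 180, 180].

## Interface

Orientations are given as [roll, pitch, yaw] about the fixed x, y, z axes, in that order (R = Rz(yaw) Ry(pitch) Rx(roll)).
In Python, from workcell import env, optics gives the robot as it stands. The module is installed in compiled form; this text tells all that it offers.
- The arm moves only by the tool send_rows, never from a script. Its argument "targets" is a list that holds one entry, the list of rows, each a list of 7 numbers: the turn, a rotation vector about the world's x, y, z scaled (see below), then the shift along the world's x, y, z scaled (see below), then the closure, from -1 (fully open) to 1 (shut). In form: [[[rx, ry, rz, x, y, z, gripper], ...]]. A call has 1 to 12 rows; each row shifts and turns the commanded pose from where the row before left it; what a row does not reach is not made up. The controller multiplies each number of a shift by 0.2 m and each number of a turn by pi/2 rad. A row lasts 1/10 s, in which the tool goes at most 50 mm and 8.59 degrees, less where a joint would pass 70% of its speed; a pose out of reach is approached as far as the arm can. A call with a number of a shift or a turn outside -1 to 1 is refused whole. A call with a gripper value outside its range is refused whole. The fingers move at their own pace and stop on an object; "grip_force" is the grip in N (left out, the last holds). Time passes only in rows, so rows that do not move let the fingers close. It gives the time, the measured TCP pose, the force, the opening and the grip force at its end, in the units of the state.
- env.state(): the state, without advancing time (a new reading comes with each control period).
- optics.grab_frame(name): name is "scene" or "top" or "wrist"; returns (picture, depth): 480x640x3 uint8, red, green, blue; 480x640 float32, mm along the optical axis (not along the pixel's ray), 0 where there is no reading.
- optics.camera_info(name): a dict with "camera_matrix" (3x3 intrinsics, pixels), "R" (3x3) and "t" (3): a world point X has camera coordinates R X + t; the wrist camera has in their place "mount" (4x4, takes a point from camera to tool coordinates, whose origin is the TCP and whose axes are the flange's). Camera axes: x right, y down, z forward; pixel columns grow to the right and rows downward; lengths in mm; the calibration is good to about 2 mm. A picture is of the moment at which its call begins: read the wrist's pose just before it. camera_info takes no time and is no camera call.
- env.job_done(): hands the job in; it is judged then, once.
Trained networks look in the newest picture that a camera, given by its name, has taken for a name from the list of things; names that differ only in an ending like _2 or _b are one class to them, and where a whole thing is asked for, a point or a joint stands for the part that bears it (a point fixed in the world has none). Each returns a list of dicts, best first, with "conf" (0 to 1); they miss things now and then, are a little off and sometimes report something else, mostly with a low value. They report only what shows in the picture. A call takes as long as a camera call.
- optics.silhouettes(camera, name): "mask" (480x640 bool, what is visible of it) and "at" ([column, row] in pixels, amid what is visible of it).
- optics.place_of(camera, name): "at" ([column, row] in pixels: a listed point, or the origin of a listed thing).
The state is a dict: "time_s": time; "qpos": joint angles; "qvel": joint speeds; "effort": joint torques, N m; "ee_pos": TCP position; "ee_rot": TCP orientation; "force": force on the tool from outside, world axes, zero at the start; "torque": the same for the moment, N m; "gripper_width": finger opening in mm; "gripper_force": force on a finger pad.
Only numpy, scipy, OpenCV 4.12 (cv2) and the standard library are available. Lean on these libraries where they do the work, as an engineer would, in place of code of your own. Each camera call takes 0.05 s, during which the arm holds its last target. There are 200 camera calls.

## Working session

There is one attempt and no reset: what is moved stays moved. The work goes in short steps, Python scripts to look and compute and a tool call to move; the robot and the scene stay as the last step left them, time stands still between calls to the robot, and variables do not carry over. Pictures are saved under pics/ and viewed, at most 14 in all, crops included, and the job is handed in when it is done.

Besides the shell and the picture viewer there is one more tool, called after "Request:" in YAML: its name, and indented under it one key for each argument. send_rows: Moves the arm, as the interface text tells. Its arguments: {"type":"object","properties":{"targets":{"type":"array"},"grip_force":{"type":"number"}},"required":["targets"]}

```bash
mkdir -p pics; cat > h.py <<'E'
import numpy as np, cv2
from workcell import env, optics
from scipy.spatial.transform import Rotation as Ro
def grab(n,save=None):
    s=env.state(); im,d=optics.grab_frame(n)
    if save: cv2.imwrite('pics/'+save,im[:,:,::-1])
    return im,d,s
def pts(n,d,uv,s=None,z=None):
    """world points of pixels (N,2) using depth"""
    c=optics.camera_info(n);K=np.array(c['camera_matrix']);uv=np.asarray(uv,float)
    r=np.c_[uv,np.ones(len(uv))]@np.linalg.inv(K).T
    if 'R' in c:
        R=np.array(c['R']);t=np.array(c['t']).ravel(); A=R.T; o=-R.T@t
    else:
        M=np.array(c['mount']);T=np.eye(4);T[:3,:3]=Ro.from_euler('xyz',s['ee_rot'],degrees=True).as_matrix();T[:3,3]=s['ee_pos'];T=T@M
        A=T[:3,:3];o=T[:3,3]
    if z is not None:
        w=r@A.T; k=(z-o[2])/w[:,2]; return o+w*k[:,None]
    dd=d[uv[:,1].astype(int),uv[:,0].astype(int)]
    return o+(r*dd[:,None])@A.T
def cloud(n,d,s=None):
    v,u=np.nonzero(d>0); return np.c_[u,v],pts(n,d,np.c_[u,v],s)
E
python3 - <<'E'
from h import *
s=env.state();print(s)
for n in ('scene','top'):
    im,d,_=grab(n,n+'0.png')
    c=optics.camera_info(n);print(n,-np.array(c['R']).T@np.array(c['t']).ravel())
    for t in ['station','mould','tray','wax_0','pedal_0_top','pedal_1_top','pedal_2_top','pocket_0','pocket_1','pocket_2','dock']:
        for q in optics.place_of(n,t)[:3]:
            a=q['at'];print(n,t,np.round(a),round(q['conf'],2),pts(n,d,[a])[0].round())
E
```

```text
{'time_s': 0.0, 'qpos': array([-7.11611346e+01,  1.83520823e+01,  8.97079743e+01, -2.94308294e-03,
        7.20456841e+01, -1.14364299e+00]), 'qvel': array([-0.01054011, -0.02824332, -0.02504682, -0.08409862, -0.06945553,
        0.01509675]), 'effort': array([-5.99092109e-04, -4.12457836e+01, -2.31976819e+01,  7.27867917e-02,
        4.56603058e-02, -1.54553891e-04]), 'ee_pos': array([ 196.33207065, -539.87878537,  213.10525983]), 'ee_rot': array([-1.79894224e+02,  6.87045529e-04,  1.99834189e+01]), 'force': array([0.48384597, 0.56228019, 0.05566834]), 'torque': array([-0.03079456,  0.05867202,  0.01132997]), 'gripper_force': 0.0, 'gripper_width': 91.05592523450547}
scene [ 29.51102614 499.79189046 975.47670961]
scene mould [326. 252.] 0.6 [486.  39. 124.]
scene tray [446. 198.] 0.85 [ 465. -395.    6.]
scene wax_0 [306. 269.] 0.72 [482. 100. 122.]
scene wax_0 [339. 250.] 0.6 [470.  15. 125.]
scene pedal_0_top [331. 298.] 0.62 [415.  90.  75.]
scene pedal_1_top [356. 279.] 0.92 [413.  16.  76.]
scene pedal_2_top [384. 262.] 0.72 [402. -66.  73.]
scene pocket_0 [352. 236.] 0.8 [481. 
[... 727 characters left out ...]
 [328. 270.] 0.58 [481.  -0. 123.]
top pedal_0_top [290. 295.] 0.61 [410. 103.  78.]
top pedal_1_top [323. 300.] 0.66 [405.   9.  71.]
top pedal_2_top [347. 300.] 0.66 [411. -57.  77.]
top pedal_2_top [331. 215.] 0.37 [657.   5.  63.]
top pocket_0 [332. 260.] 0.83 [510.  -7. 120.]
top pocket_0 [356. 268.] 0.77 [506. -77.  59.]
top pocket_0 [306. 258.] 0.65 [510.  65. 124.]
top pocket_1 [332. 260.] 0.83 [510.  -7. 120.]
top pocket_1 [356. 268.] 0.77 [506. -77.  59.]
top pocket_1 [306. 258.] 0.65 [510.  65. 124.]
top pocket_2 [332. 260.] 0.83 [510.  -7. 120.]
top pocket_2 [356. 268.] 0.77 [506. -77.  59.]
top pocket_2 [306. 258.] 0.65 [510.  65. 124.]
top dock [336. 217.] 0.82 [653. -11.  65.]
```

```bash
python3 - <<'E'
import cv2
a=cv2.imread('pics/top0.png')[170:340,230:540];b=cv2.imread('pics/scene0.png')[140:340,200:520]
a=cv2.resize(a,None,fx=2,fy=2);b=cv2.resize(b,(620,388))
cv2.imwrite('pics/c0.png',cv2.vconcat([a,b])[:600] if 0 else cv2.resize(cv2.vconcat([a,b]),(515,600)))
E
```

```text
(no output)
```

View pics/c0.png

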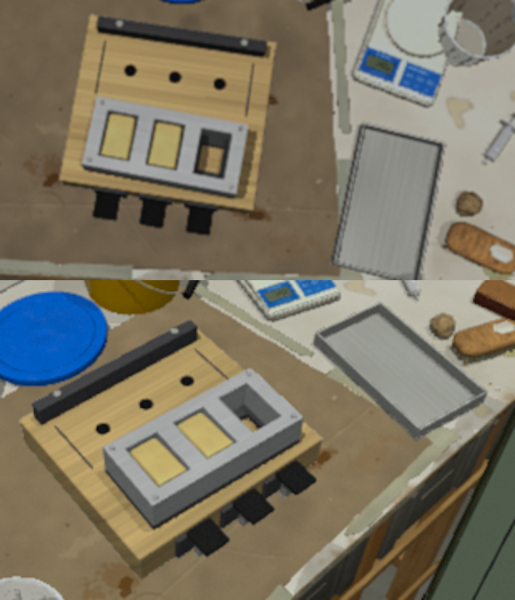

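```bash
cat >> h.py <<'E'
def rect(P):
    r=cv2.minAreaRect(P[:,:2].astype(np.float32)); return [np.round(x,1) for x in (r[0],r[1],r[2])]
def comp(P,zlo,zhi,xr=(300,800),yr=(-600,300),cell=4):
    """largest connected blobs of the points in a height band -> list of point sets"""
    m=(P[:,2]>zlo)&(P[:,2]<zhi)&(P[:,0]>xr[0])&(P[:,0]<xr[1])&(P[:,1]>yr[0])&(P[:,1]<yr[1]);Q=P[m]
    g=np.zeros((300,300),np.uint8);i=((Q[:,:2]+[0,600])/cell).astype(int);g[i[:,0],i[:,1]]=1
    g=cv2.morphologyEx(g,cv2.MORPH_CLOSE,np.ones((3,3)))
    n,l=cv2.connectedComponents(g);k=l[i[:,0],i[:,1]]
    return sorted([Q[k==j] for j in range(1,n)],key=len,reverse=True)
E
python3 - <<'E'
from h import *
for n in ('top','scene'):
    im,d,s=grab(n);uv,P=cloud(n,d,s)
    for nm,lo,hi in (('plat+stop+mould',45,135),('mould',112,135),('stop',88,108)):
        for Q in comp(P,lo,hi)[:2]: print(n,nm,len(Q),rect(Q),np.median(Q[:,2]).round(1))
    for Q in comp(P,14,45,yr=(-600,-200))[:3]: print(n,'tray',len(Q),rect(Q))
    for Q in comp(P,64,85,xr=(350,460))[:4]: print(n,'ped',len(Q),rect(Q),np.median(Q[:,2]).round(1))
E
```

```text
top plat+stop+mould 12831 [array([ 5.679e+02, -2.000e-01]), array([340.7, 367.1]), np.float64(85.7)] 65.3
top plat+stop+mould 1057 [array([ 756.3, -489.3]), array([220. ,  87.4]), np.float64(90.0)] 59.9
top mould 3406 [array([ 5.2e+02, -1.0e-01]), array([260.1, 122.9]), np.float64(83.6)] 122.2
top mould 187 [array([ 754.7, -530. ]), array([ 84.4, 139.2]), np.float64(0.7)] 122.2
top stop 777 [array([726. , -12.4]), array([299.1,  25.3]), np.float64(85.5)] 95.5
top stop 111 [array([460.1,   6.3]), array([258.3,   2.4]), np.float64(83.5)] 98.7
top tray 1724 [array([ 732.2, -443.6]), array([200.9, 143.9]), np.float64(72.4)]
top tray 735 [array([ 402. , -555.1]), array([114.2,  59.5]), np.float64(66.8)]
top tray 671 [array([ 468.1, -401. ]), array([152. , 262.2]), np.float64(80.2)]
top ped 601 [array([419.1, -56.4]), array([200.7,  81.5]), np.float64(89.9)] 74.9
top ped 256 [array([426.5,  94.9]), array([79.4, 50.6]), np.float64(15.8)] 75.0
top ped 10 [array([455.7,  60. ]), array([12.5, 15.6]), np.float64(43.3)] 65.9
top ped 7 [array([456.5, 162.9]), array([25.5,  4.6]), np.float64(89.3)
[... 340 characters left out ...]
 86.1, 139.7]), np.float64(0.6)] 121.3
scene stop 1010 [array([726. ,  -8.9]), array([299.8,  28.3]), np.float64(85.6)] 97.1
scene stop 618 [array([472.6,  30.6]), array([285.7, 108.9]), np.float64(59.1)] 98.1
scene tray 1509 [array([ 717.3, -435. ]), array([200.8, 121.5]), np.float64(71.0)]
scene tray 1233 [array([ 468.3, -397.1]), array([157. , 263.7]), np.float64(79.8)]
scene tray 684 [array([ 400.5, -552.9]), array([117.9,  59.4]), np.float64(68.9)]
scene ped 1373 [array([419.2, -16.5]), array([276.5,  81.4]), np.float64(89.9)] 76.6
scene ped 7 [array([456. , 139.8]), array([21.1,  5.2]), np.float64(89.1)] 64.3
scene ped 3 [array([455.3, 168.3]), array([8.1, 5.6]), np.float64(11.3)] 64.5
```

The top crop shows the mould short of the stop with castings in the left and middle pockets. The right pocket is empty, and the tray is right of the station. The station origin is at about (590, 0) with yaw -4.4°. The mould is at station x ≈ -70, y ≈ -4, 1.9° clockwise.

Request:
send_rows:
  targets:
    - [[0,0,-0.018,0.084,0.222,0,1],[0,0,-0.018,0.084,0.222,0,1],[0,0,-0.018,0.084,0.222,0,1],[0,0,-0.018,0.084,0.222,0,1],[0,0,-0.018,0.084,0.222,0,1],[0,0,-0.018,0.084,0.222,0,1],[0,0,-0.018,0.084,0.222,0,1],[0,0,-0.018,0.084,0.222,0,1],[0,0,-0.018,0.084,0.222,0,1],[0,0,-0.018,0.084,0.222,0,1],[0,0,-0.018,0.084,0.222,0,1],[0,0,-0.018,0.084,0.222,0,1]]

```text
time_s: 2.5
ee_pos: [398.5, -5.6, 214.4]
ee_rot: [180.0, -0.1, 0.5]
force: [1.2, -0.4, 0.0]
gripper_width: 0.7
gripper_force: 0.0
```

```bash
cat >> h.py <<'E'
SO=np.array([590.4,-0.2]);SY=np.deg2rad(-4.4);SR=np.array([[np.cos(SY),-np.sin(SY)],[np.sin(SY),np.cos(SY)]])
def s2w(x,y): return SO+SR@np.array([x,y])
def w2s(p): return SR.T@(np.asarray(p)[:2]-SO)
def go(x,y,z,yaw=-4.4,world=False):
    s=env.state();p=np.r_[(x,y) if world else s2w(x,y),z];d=p-s['ee_pos']
    dy=(yaw-s['ee_rot'][2]+180)%360-180
    print('at st',w2s(s['ee_pos']).round(1),s['ee_pos'].round(1),'rot',s['ee_rot'].round(1),'F',s['force'].round(1),'t',s['time_s'],'| total rows units',(d/200).round(3),'rz',round(dy/90,3),'min rows',round(np.linalg.norm(d)/45,1))
def mould(n='top'):
    im,d,s=grab(n);uv,P=cloud(n,d,s);Q=comp(P,112,130,xr=(380,740),yr=(-250,250))[0]
    c,wh,a=rect(Q); 
    if wh[0]<wh[1]: a-=90
    yaw=(a-90+90)%180-90
    print(n,'mould st',w2s(c).round(1),wh,'rel yaw',round(yaw+4.4,1))
E
python3 -c "
from h import *
go(-152,116,150)"
```

```text
at st [-190.9  -20.2] [398.5  -5.6 214.4] rot [ 1.8e+02 -1.0e-01  5.0e-01] F [ 1.2 -0.4  0. ] t 2.5 | total rows units [ 0.246  0.664 -0.322] rz -0.054 min rows 3.5
```

Request:
send_rows:
  targets:
    - [[0,0,-0.018,0.0615,0.166,-0.04,1],[0,0,-0.018,0.0615,0.166,-0.04,1],[0,0,-0.018,0.0615,0.166,-0.04,1],[0,0,0,0.0615,0.166,-0.04,1],[0,0,0,0,0,-0.162,1],[0,0,0,0,0,-0.15,1],[0,0,0,0,0,-0.1,1],[0,0,0,0,0,-0.1,1],[0,0,0,0,0,-0.075,1],[0,0,0,0,0,0,1]]

```text
time_s: 3.5
ee_pos: [445.8, 124.9, 63.0]
ee_rot: [179.9, 0.2, -4.3]
force: [-1.2, -0.2, -0.1]
gripper_width: 0.2
gripper_force: 0.0
```

```bash
python3 -c "
from h import *
go(-110,116,72)"
```

```text
at st [-153.7  113.6] [445.8 124.9  63. ] rot [179.9   0.2  -4.3] F [-1.2 -0.2 -0.1] t 3.5 | total rows units [ 0.219 -0.005  0.045] rz -0.001 min rows 1.0
```

Request:
send_rows:
  targets:
    - [[0,0,0,0.02,-0.0015,0.035,1],[0,0,0,0.02,-0.0015,0,1],[0,0,0,0.02,-0.0015,0,1],[0,0,0,0.02,-0.0015,0,1],[0,0,0,0.02,-0.0015,0,1],[0,0,0,0.02,-0.0015,0,1],[0,0,0,0.02,-0.0015,0,1],[0,0,0,0.02,-0.0015,0,1],[0,0,0,0.02,-0.0015,0,1],[0,0,0,0.02,-0.0015,0,1],[0,0,0,0,0,0,1],[0,0,0,0,0,0,1]]

```text
time_s: 4.7
ee_pos: [484.9, 123.2, 72.3]
ee_rot: [-179.9, 0.3, -4.4]
force: [-7.7, 4.6, 2.2]
gripper_width: 0.4
gripper_force: 4.5
```

```bash
python3 -c "
from h import *
go(-110,116,72);mould();mould('scene')"
```

```text
at st [-114.7  114.9] [484.9 123.2  72.3] rot [-179.9    0.3   -4.4] F [-7.7  4.6  2.2] t 4.7 | total rows units [ 0.024  0.004 -0.002] rz -0.0 min rows 0.1
top mould st [-55.7 -11.9] [258.6 122.7] rel yaw -10.1
scene mould st [-66.7 -68.3] [142.9 124. ] rel yaw -10.2
```

Request:
send_rows:
  targets:
    - [[0,0,0,-0.112,0.0086,0.02,1],[0,0,0,-0.112,0.0086,0.03,1],[0,0,0,-0.0148,-0.193,0,1],[0,0,0,-0.0148,-0.193,0,1],[0,0,0,-0.0148,-0.193,0,1],[0,0,0,-0.0148,-0.193,0,1],[0,0,0,-0.0148,-0.193,0,1],[0,0,0,-0.0148,-0.193,0,1],[0,0,0,0,0,-0.01,1],[0,0,0,0,0,0,1]]

```text
time_s: 5.8
ee_pos: [425.4, -106.8, 80.4]
ee_rot: [180.0, -0.1, -4.5]
force: [-1.1, 0.5, 0.6]
gripper_width: 0.3
gripper_force: 0.0
```

```bash
python3 -c "
from h import *
go(-95,-117,80);mould()"
```

```text
at st [-156.3 -119. ] [ 425.4 -106.8   80.4] rot [ 1.8e+02 -1.0e-01 -4.5e+00] F [-1.1  0.5  0.6] t 5.8 | total rows units [ 0.306 -0.014 -0.002] rz 0.001 min rows 1.4
top mould st [-55.  -10.5] [260.3 123.1] rel yaw -9.8
```

Request:
send_rows:
  targets:
    - [[0,0,0,0.0278,-0.0018,0,1],[0,0,0,0.0278,-0.0018,0,1],[0,0,0,0.0278,-0.0018,0,1],[0,0,0,0.0278,-0.0018,0,1],[0,0,0,0.0278,-0.0018,0,1],[0,0,0,0.0278,-0.0018,0,1],[0,0,0,0.0278,-0.0018,0,1],[0,0,0,0.0278,-0.0018,0,1],[0,0,0,0.0278,-0.0018,0,1],[0,0,0,0.0278,-0.0018,0,1],[0,0,0,0.0278,-0.0018,0,1],[0,0,0,0,0,0,1]]

```text
time_s: 7.05
ee_pos: [483.2, -108.9, 78.7]
ee_rot: [179.9, 0.4, -4.1]
force: [-6.2, -4.2, 0.1]
gripper_width: 0.3
gripper_force: 3.1
```

```bash
python3 -c "
from h import *
go(-85,-117,80);mould()"
```

```text
at st [ -98.6 -116.7] [ 483.2 -108.9   78.7] rot [179.9   0.4  -4.1] F [-6.2 -4.2  0.1] t 7.05 | total rows units [ 0.068 -0.007  0.006] rz -0.003 min rows 0.3
top mould st [-30.1  26. ] [216.9 122.1] rel yaw 3.8
```

Request:
send_rows:
  targets:
    - [[0,0,0,0.022,-0.0017,0,1],[0,0,0,0.022,-0.0017,0,1],[0,0,0,0.022,-0.0017,0,1],[0,0,0,0.022,-0.0017,0,1],[0,0,0,0.022,-0.0017,0,1],[0,0,0,0,0,0,1],[0,0,0,0,0,0,1]]

```text
time_s: 7.8
ee_pos: [505.0, -110.5, 78.7]
ee_rot: [179.9, 0.4, -4.1]
force: [-7.1, -3.6, -0.4]
gripper_width: 0.5
gripper_force: 3.3
```

```bash
python3 -c "
from h import *
go(-160,116,85);mould()"
```

```text
at st [ -76.7 -116.5] [ 505.  -110.5   78.7] rot [179.9   0.4  -4.1] F [-7.1 -3.6 -0.4] t 7.8 | total rows units [-0.326  1.191  0.031] rz -0.003 min rows 5.5
top mould st [-20.9  25.7] [121.5 225.6] rel yaw 10.1
```

Request:
send_rows:
  targets:
    - [[0,0,0,-0.1205,0.0093,0,1],[0,0,0,-0.1205,0.0093,0,1],[0,0,0,0.0149,0.1932,0,1],[0,0,0,0.0149,0.1932,0,1],[0,0,0,0.0149,0.1932,0,1],[0,0,0,0.0149,0.1932,0,1],[0,0,0,0.0149,0.1932,0,1],[0,0,0,0.0149,0.1932,0,1],[0,0,0,0,0,0,1],[0,0,0,0.01,0,0,1]]

```text
time_s: 8.85
ee_pos: [479.2, 125.7, 79.6]
ee_rot: [180.0, 0.0, -4.1]
force: [0.6, -0.4, -0.2]
gripper_width: 0.7
gripper_force: 0.0
```

```bash
python3 -c "
from h import *
go(-55,116,80);mould()"
```

```text
at st [-120.6  117. ] [479.2 125.7  79.6] rot [180.    0.   -4.1] F [ 0.6 -0.4 -0.2] t 8.85 | total rows units [ 0.326 -0.03   0.002] rz -0.004 min rows 1.5
top mould st [-18.1   8.9] [122.1 259.8] rel yaw 9.9
```

Request:
send_rows:
  targets:
    - [[0,0,0,0.0278,-0.0024,0,1],[0,0,0,0.0278,-0.0024,0,1],[0,0,0,0.0278,-0.0024,0,1],[0,0,0,0.0278,-0.0024,0,1],[0,0,0,0.0278,-0.0024,0,1],[0,0,0,0.0278,-0.0024,0,1],[0,0,0,0.0278,-0.0024,0,1],[0,0,0,0.0278,-0.0024,0,1],[0,0,0,0.0278,-0.0024,0,1],[0,0,0,0.0278,-0.0024,0,1],[0,0,0,0.0278,-0.0024,0,1],[0,0,0,0.0278,-0.0024,0,1]]

```text
time_s: 10.1
ee_pos: [541.9, 118.0, 78.4]
ee_rot: [-180.0, 0.6, -4.5]
force: [-10.4, 5.6, 0.8]
gripper_width: 0.1
gripper_force: 5.2
```

```bash
python3 -c "
from h import *
go(-55,116,80);mould()"
```

```text
at st [-57.4 114.2] [541.9 118.   78.4] rot [-180.     0.6   -4.5] F [-10.4   5.6   0.8] t 10.1 | total rows units [0.013 0.008 0.008] rz 0.001 min rows 0.1
top mould st [  9.4 -21.8] [226.5 121.8] rel yaw -5.2
```

Request:
send_rows:
  targets:
    - [[0,0,0,0.022,-0.0012,0,1],[0,0,0,0.022,-0.0012,0,1],[0,0,0,0.022,-0.0012,0,1],[0,0,0,0.022,-0.0012,0,1],[0,0,0,0,0,0,1],[0,0,0,0,0,0,1]]

```text
time_s: 10.75
ee_pos: [560.8, 116.7, 78.4]
ee_rot: [-180.0, 0.5, -4.5]
force: [-6.5, 3.7, -0.1]
gripper_width: 0.5
gripper_force: 3.5
```

```bash
python3 -c "
from h import *
go(-160,116,85);mould()"
```

```text
at st [-38.5 114.3] [560.8 116.7  78.4] rot [-180.     0.5   -4.5] F [-6.5  3.7 -0.1] t 10.75 | total rows units [-0.605  0.055  0.033] rz 0.001 min rows 2.7
top mould st [ 18.1 -21.7] [234.  122.1] rel yaw -10.0
```

Request:
send_rows:
  targets:
    - [[0,0,0,-0.128,0.0099,0,1],[0,0,0,-0.128,0.0099,0,1],[0,0,0,-0.0147,-0.1914,0,1],[0,0,0,-0.0147,-0.1914,0,1],[0,0,0,-0.0147,-0.1914,0,1],[0,0,0,-0.0147,-0.1914,0,1],[0,0,0,-0.0147,-0.1914,0,1],[0,0,0,-0.0147,-0.1914,0,1],[0,0,0,0,0,0,1],[0,0,0,0.01,0,0,1]]

```text
time_s: 11.8
ee_pos: [496.7, -110.0, 79.6]
ee_rot: [-180.0, 0.0, -4.5]
force: [0.9, 0.6, -0.8]
gripper_width: 0.5
gripper_force: 0.0
```

```bash
python3 -c "
from h import *
go(-43,-116,80);mould();mould('scene')"
```

```text
at st [ -85.  -116.7] [ 496.7 -110.    79.6] rot [-180.     0.    -4.5] F [ 0.9  0.6 -0.8] t 11.8 | total rows units [ 0.21  -0.013  0.002] rz 0.002 min rows 0.9
top mould st [20.7 -8.8] [260.1 122.3] rel yaw -9.8
scene mould st [19.6 -6. ] [261.7 125. ] rel yaw -10.3
```

Request:
send_rows:
  targets:
    - [[0,0,0,0.0215,-0.0017,0,1],[0,0,0,0.0215,-0.0017,0,1],[0,0,0,0.0215,-0.0017,0,1],[0,0,0,0.0215,-0.0017,0,1],[0,0,0,0.0215,-0.0017,0,1],[0,0,0,0.0215,-0.0017,0,1],[0,0,0,0.0215,-0.0017,0,1],[0,0,0,0.0215,-0.0017,0,1],[0,0,0,0.0215,-0.0017,0,1],[0,0,0,0.0215,-0.0017,0,1],[0,0,0,-0.1,0.008,0,1],[0,0,0,-0.1,0.008,0,1]]

```text
time_s: 13.1
ee_pos: [500.4, -108.0, 79.4]
ee_rot: [180.0, -0.0, -4.2]
force: [-0.1, -0.4, -0.2]
gripper_width: 0.3
gripper_force: 0.0
```

```bash
python3 -c "
from h import *
mould();mould('scene');go(-63,0,80)"
```

```text
top mould st [37.5 -0.7] [260.3 123.7] rel yaw -1.6
scene mould st [35.8  1.4] [263.2 125.5] rel yaw -2.2
at st [ -84.  -114.1] [ 497.9 -107.5   79.3] rot [-180.     0.2   -4.3] F [-0.2  0.3 -0.2] t 13.2 | total rows units [0.148 0.561 0.004] rz -0.002 min rows 2.6
```

Request:
send_rows:
  targets:
    - [[0,0,0,0.0662,0.1653,0,1],[0,0,0,0.0662,0.1653,0,1],[0,0,0,0.0662,0.1653,0,1],[0,0,0,0.027,-0.0021,0,1],[0,0,0,0.027,-0.0021,0,1],[0,0,0,0.027,-0.0021,0,1],[0,0,0,0.027,-0.0021,0,1],[0,0,0,0.027,-0.0021,0,1],[0,0,0,0.027,-0.0021,0,1],[0,0,0,0.02,-0.0015,0,1],[0,0,0,0.01,-0.0008,0,1],[0,0,0,0,0,0,1]]

```text
time_s: 14.4
ee_pos: [571.3, -13.0, 78.6]
ee_rot: [179.9, 0.9, -4.3]
force: [-16.0, 0.1, 7.7]
gripper_width: 0.5
gripper_force: 7.9
```

```bash
python3 -c "
from h import *
mould();mould('scene');go(-9,-12,80)"
```

```text
top mould st [59.3 97. ] [ 65.  123.1] rel yaw 90.3
scene mould st [58.9 48.3] [168.7 125.5] rel yaw 0.8
at st [-18.1 -14.1] [571.3 -12.9  78.6] rot [179.9   0.9  -4.3] F [-15.5   0.3   7.8] t 14.5 | total rows units [0.046 0.007 0.007] rz -0.001 min rows 0.2
```

Request:
send_rows:
  targets:
    - [[0,0,0,0.015,-0.0012,0,1],[0,0,0,0.015,-0.0012,0,1],[0,0,0,0.01,-0.0008,0,1],[0,0,0,0,0,0,1]]

```text
time_s: 14.9
ee_pos: [575.2, -13.1, 78.7]
ee_rot: [179.9, 1.4, -4.3]
force: [-25.3, 1.9, 16.0]
gripper_width: 0.4
gripper_force: 12.8
```

```bash
python3 -c "
from h import *
go(-9,-12,80);mould('scene')"
```

```text
at st [-14.1 -14. ] [575.2 -13.1  78.7] rot [179.9   1.4  -4.3] F [-25.3   1.9  16. ] t 14.9 | total rows units [0.026 0.008 0.007] rz -0.001 min rows 0.1
scene mould st [63.7 48.9] [167.9 125.2] rel yaw 1.6
```

Request:
send_rows:
  targets:
    - [[0,0,0,-0.1,0.008,0,1],[0,0,0,-0.2,0.016,0,1],[0,0,0,-0.2,0,0.15,1],[0,0,0,-0.2,0,0.15,1],[0,0,0,-0.2,0,0.15,1],[0,0,0,0,0,0,1]]

```text
time_s: 15.55
ee_pos: [404.4, -8.8, 173.0]
ee_rot: [180.0, -0.3, -4.3]
force: [2.0, 0.1, -0.1]
gripper_width: 0.5
gripper_force: 0.0
```

```bash
python3 - <<'E'
from h import *
go(-9,-12,80);mould('scene');mould()
a,d,s=grab('top','t1.png');b,_,_=grab('scene')
for n,(im,dd,s) in (('top',grab('top')),('scene',grab('scene'))):
    uv,P=cloud(n,dd,s)
    for Q in comp(P,88,104,xr=(680,760),yr=(-200,200))[:1]: print(n,'stop',rect(Q),w2s(rect(Q)[0]))
cv2.imwrite('pics/c1.png',cv2.resize(a[170:310,250:430,::-1],(720,560),interpolation=cv2.INTER_CUBIC))
E
```

```text
at st [-184.8  -22.9] [404.4  -8.8 173. ] rot [180.   -0.3  -4.3] F [ 2.   0.1 -0.1] t 15.55 | total rows units [ 0.881 -0.013 -0.465] rz -0.001 min rows 4.4
scene mould st [63.6  0.4] [264.7 124.6] rel yaw 0.4
top mould st [63.4 -1. ] [259.9 123.6] rel yaw 0.6
top stop [array([726.3, -12.7]), array([298.3,  25.7]), np.float64(85.6)] [136.45845688  -2.03704348]
scene stop [array([714.8, 131.3]), array([26.9, 65.5]), np.float64(79.1)] [113.94481018 140.65628402]
```

View pics/c1.png

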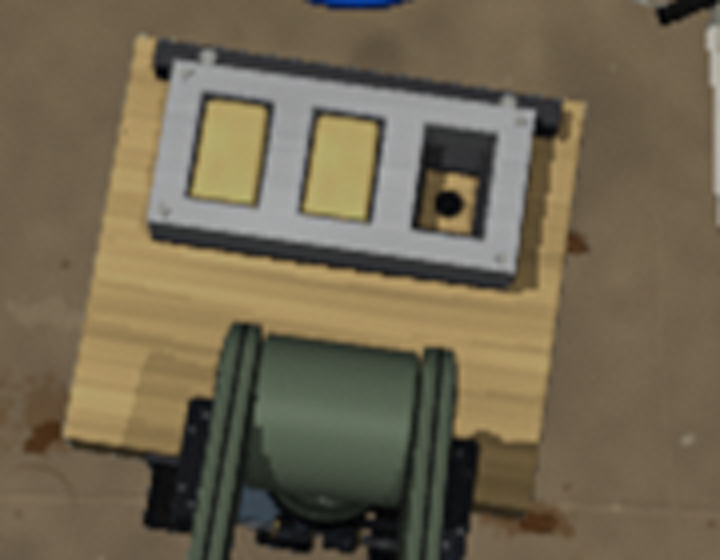

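The top view shows the mould against the stop, with its right pocket empty and its rod visible. Castings are in the left and middle pockets. Next is pedal 0.

Request:
send_rows:
  targets:
    - [[0,0,0,0.0245,0.17,0,1],[0,0,0,0.0245,0.17,0,1],[0,0,0,0.0245,0.17,0,1],[0,0,0,0,0,-0.225,1],[0,0,0,0,0,-0.225,1],[0,0,0,0,0,-0.03,1],[0,0,0,0,0,-0.03,1],[0,0,0,0,0,-0.03,1],[0,0,0,0,0,-0.03,1],[0,0,0,0,0,-0.03,1],[0,0,0,0,0,0,1]]

```text
time_s: 16.95
ee_pos: [421.4, 93.5, 50.3]
ee_rot: [180.0, -0.0, -4.3]
force: [0.0, -0.2, -0.4]
gripper_width: 0.4
gripper_force: 0.0
```

```bash
python3 -c "
from h import *
go(-178,80,43)"
```

```text
at st [-175.7   80.5] [421.4  93.5  50.3] rot [180.   -0.   -4.3] F [ 0.  -0.2 -0.4] t 16.95 | total rows units [-0.012 -0.002 -0.036] rz -0.001 min rows 0.2
```

Request:
send_rows:
  targets:
    - [[0,0,0,0,0,-0.02,1],[0,0,0,0,0,-0.02,1],[0,0,0,0,0,0,1]]

```text
time_s: 17.25
ee_pos: [422.2, 93.6, 45.0]
ee_rot: [-180.0, -0.1, -4.3]
force: [-6.7, -1.8, 28.4]
gripper_width: -0.0
gripper_force: 14.8
```

```bash
python3 - <<'E'
from h import *
go(-178,80,43)
b,d,s=grab('scene')
uv,P=cloud('scene',d)
for Q in comp(P,134,170,xr=(560,740),yr=(-150,200))[:2]: print(rect(Q),Q[:,2].max(),w2s(rect(Q)[0]))
cv2.imwrite('pics/c2.png',cv2.resize(b[180:340,220:420,::-1],(750,600),interpolation=cv2.INTER_CUBIC))
E
```

```text
at st [-174.9   80.6] [422.2  93.6  45. ] rot [-1.8e+02 -1.0e-01 -4.3e+00] F [-6.7 -1.8 28.4] t 17.25 | total rows units [-0.016 -0.002 -0.01 ] rz -0.001 min rows 0.1
[array([659. ,  77.7]), array([47.9, 78.5]), np.float64(88.2)] 158.58279717069263 [62.42140651 82.93333473]
```

View pics/c2.png

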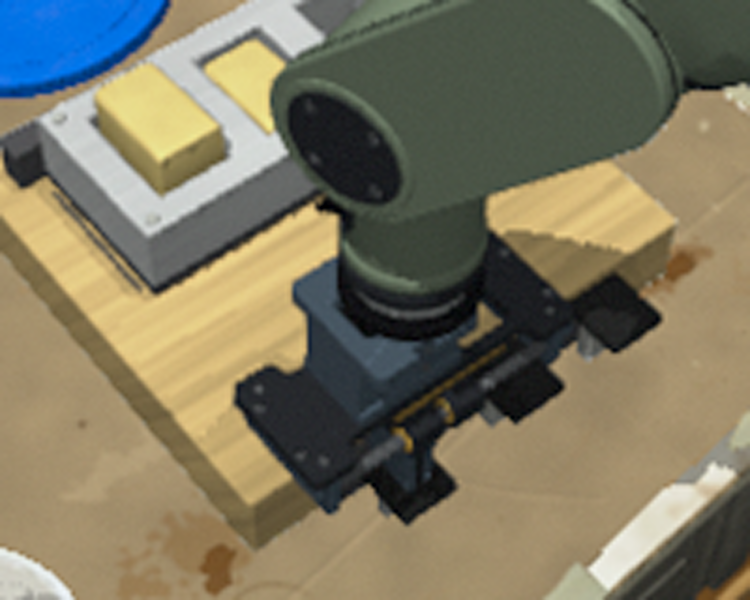

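Request:
send_rows:
  targets:
    - [[0,0,0,0,0,0.25,1],[0,0,0,-0.0155,-0.2,0,1],[0,0,0,-0.0155,-0.2,0,1],[0,0,0,0,0,-0.07,1],[0,0,0,0,0,-0.03,1],[0,0,0,0,0,-0.03,1],[0,0,0,0,0,-0.03,1],[0,0,0,0,0,-0.03,1],[0,0,0,0,0,-0.03,1],[0,0,0,0,0,-0.03,1],[0,0,0,0,0,0,1]]

```text
time_s: 18.4
ee_pos: [416.1, 13.5, 45.0]
ee_rot: [179.9, -0.1, -4.2]
force: [-8.6, -4.1, 35.4]
gripper_width: 0.4
gripper_force: 17.9
```

```bash
python3 - <<'E'
from h import *
go(-178,0,43)
b,d,s=grab('scene')
uv,P=cloud('scene',d)
for Q in comp(P,134,170,xr=(560,740),yr=(-150,200))[:2]: print(rect(Q),Q[:,2].max(),w2s(rect(Q)[0]))
E
```

```text
at st [-174.9    0.3] [416.1  13.5  45. ] rot [ 1.799e+02 -1.000e-01 -4.200e+00] F [-8.6 -4.1 35.4] t 18.4 | total rows units [-0.016 -0.    -0.01 ] rz -0.003 min rows 0.1
[array([658.6,  77.6]), array([47.5, 78.7]), np.float64(86.6)] 156.94582941071815 [62.03025731 82.80294184]
[array([653.7,  -1.6]), array([49.8, 78.6]), np.float64(88.0)] 156.7011101917326 [63.22084586  3.46044063]
```

Request:
send_rows:
  targets:
    - [[0,0,0,0,0,0.19,1],[0,0,0,0,0,0.19,1],[0,0,0,0,0,0.19,1],[0,0,0,0,0,0.19,-0.45],[0,0,0,0.198,-0.0148,0,-0.45],[0,0,0,0.198,-0.0148,0,-0.45],[0,0,0,0.198,-0.0148,0,-0.45],[0,0,0,0.198,-0.0148,0,-0.45],[0,0,0,0.198,-0.0148,0,-0.45],[0,0,0,0.198,-0.0148,0,-0.45],[0,0,0,0,0,0,-0.45]]

```text
time_s: 19.55
ee_pos: [656.7, -3.4, 191.9]
ee_rot: [-180.0, -0.1, -4.3]
force: [-0.6, 0.3, -0.9]
gripper_width: 61.5
gripper_force: 0.0
```

```bash
python3 - <<'E'
from h import *
go(63,0.5,129)
im,d,s=grab('wrist','w0.png')
uv,P=cloud('wrist',d,s)
for Q in comp(P,145,165,xr=(560,740),yr=(-150,200))[:2]: print(len(Q),rect(Q),np.median(Q[:,2]),w2s(rect(Q)[0]))
for Q in comp(P,115,132,xr=(560,740),yr=(-200,200))[:1]: print(len(Q),rect(Q),np.median(Q[:,2]),w2s(rect(Q)[0]))
E
```

```text
at st [66.4  1.9] [656.7  -3.4 191.9] rot [-1.8e+02 -1.0e-01 -4.3e+00] F [-0.6  0.3 -0.9] t 19.55 | total rows units [-0.017 -0.006 -0.315] rz -0.002 min rows 1.4
7440 [array([657.6,  -3.6]), array([46.6, 69. ]), np.float64(85.7)] 149.85977545321492 [67.26278965  1.76553933]
5538 [array([664.7,  76.1]), array([46.3, 65. ]), np.float64(86.2)] 149.7277015382527 [68.22735764 81.77534878]
25913 [array([662.2,  -3.4]), array([261.2, 104.4]), np.float64(86.2)] 122.63182753692976 [71.8338885   2.31785741]
```

View pics/w0.png

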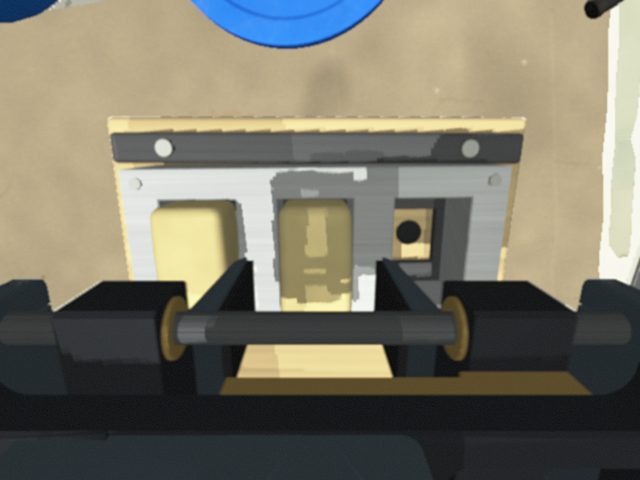

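The wrist view shows the middle casting centred between the fingers (column ~315), and the left casting also raised (column ~195).

Request:
send_rows:
  targets:
    - [[0,0,0,-0.015,0,-0.12,-0.45],[0,0,0,0,0,-0.12,-0.45],[0,0,0,0,0,-0.08,-0.45],[0,0,0,0,0,0,1],[0,0,0,0,0,0,1],[0,0,0,0,0,0,1],[0,0,0,0,0,0,1],[0,0,0,0,0,0.1,1],[0,0,0,0,0,0.2,1],[0,0,0,0,0,0.2,1],[0,0,0,0,0,0,1]]
  grip_force: 30

```text
time_s: 20.7
ee_pos: [652.6, -4.2, 237.1]
ee_rot: [-180.0, -0.8, -4.3]
force: [0.8, -0.8, -1.0]
gripper_width: 46.3
gripper_force: 29.9
```

```bash
cat >> h.py <<'E'
def tray():
    for n in ('top','scene'):
        im,d,s=grab(n);uv,P=cloud(n,d,s)
        for m in optics.silhouettes(n,'tray')[:1]:
            k=m['mask'][uv[:,1],uv[:,0]]; Q=P[k]; Q=Q[(Q[:,2]>-10)&(Q[:,2]<45)]
            print(n,'tray',round(m['conf'],2),rect(Q),'rim',rect(Q[Q[:,2]>14]))
E
python3 - <<'E'
from h import *
tray();mould();print(env.state()['ee_pos'],env.state()['gripper_width'])
E
```

```text
top tray 0.91 [array([ 470.7, -405.7]), array([162.2, 271.9]), np.float64(80.0)] rim [array([ 468.1, -400.8]), array([151.1, 262.2]), np.float64(80.2)]
scene tray 0.72 [array([ 591.6, -351.5]), array([29. , 62.8]), np.float64(45.5)] rim [array([ 589.6, -347.9]), array([26.1, 52.9]), np.float64(46.7)]
top mould st [  64.9 -108.9] [ 45.2 120.9] rel yaw 89.7
[648.28952391  -4.06612151 227.80129279] 46.40407715125275
```

Request:
send_rows:
  targets:
    - [[0,0,0,-0.0605,-0.203,0,1],[0,0,-0.01,-0.0605,-0.203,0,1],[0,0,-0.01,-0.0605,-0.203,0,1],[0,0,-0.01,-0.0605,-0.203,0,1],[0,0,-0.01,-0.0605,-0.203,0,1],[0,0,-0.01,-0.0605,-0.203,0,1],[0,0,-0.011,-0.0605,-0.203,0,1],[0,0,0,-0.0605,-0.203,0,1],[0,0,0,-0.0605,-0.203,0,1],[0,0,0,-0.0605,-0.203,0,1],[0,0,0,0,0,-0.2,1],[0,0,0,0,0,-0.2,1]]

```text
time_s: 22.15
ee_pos: [527.5, -411.8, 148.0]
ee_rot: [180.0, -0.0, -10.0]
force: [0.8, -0.3, -2.4]
gripper_width: 46.3
gripper_force: 29.9
```

```bash
python3 - <<'E'
from h import *
go(529,-410.6,30,-9.8,True);print(env.state()['gripper_width'])
im,d,s=grab('wrist','w1.png');tray();mould('scene');mould()
E
```

```text
at st [ -31.1 -415.2] [ 527.5 -411.8  148. ] rot [180.  -0. -10.] F [ 0.8 -0.3 -2.4] t 22.15 | total rows units [ 0.008  0.006 -0.59 ] rz 0.002 min rows 2.6
46.29790421211309
top tray 0.84 [array([ 510.5, -363.8]), array([ 65.5, 185. ]), np.float64(79.2)] rim [array([ 511.8, -357.3]), array([ 52.4, 185. ]), np.float64(79.2)]
scene tray 0.72 [array([419. , -82.9]), array([59.9, 27.4]), np.float64(88.6)] rim [array([418.7, -61.6]), array([15.9, 26. ]), np.float64(84.2)]
scene mould st [63.8  0.5] [264.9 125.2] rel yaw 0.7
top mould st [64.2 -0.9] [260.1 124.3] rel yaw 1.0
```

View pics/w1.png

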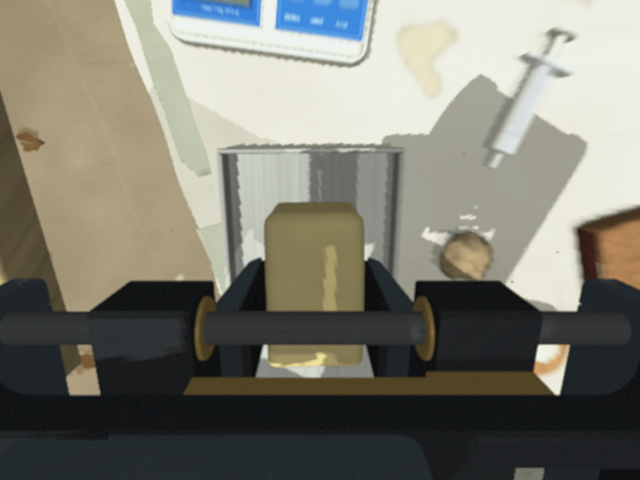

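The wrist view shows the casting centred over the tray, whose walls are at columns ~225 and ~400. I'll lower it.

Request:
send_rows:
  targets:
    - [[0,0,0,0,0,-0.2,1],[0,0,0,0,0,-0.2,1],[0,0,0,0,0,-0.1,1],[0,0,0,0,0,-0.05,1],[0,0,0,0,0,-0.03,1],[0,0,0,0,0,0,-0.45],[0,0,0,0,0,0,-0.45],[0,0,0,0,0,0,-0.45]]

```text
time_s: 23.3
ee_pos: [529.3, -410.8, 35.4]
ee_rot: [179.9, -0.2, -9.8]
force: [0.5, -0.6, -0.4]
gripper_width: 65.0
gripper_force: 0.0
```

```bash
python3 - <<'E'
from h import *
go(67,81.5,200)
E
```

```text
at st [ -29.5 -414.1] [ 529.3 -410.8   35.4] rot [179.9  -0.2  -9.8] F [ 0.5 -0.6 -0.4] t 23.3 | total rows units [0.671 2.434 0.823] rz 0.06 min rows 11.8
```

Request:
send_rows:
  targets:
    - [[0,0,0,0,0,0.206,-0.45],[0,0,0,0,0,0.206,-0.45],[0,0,0,0,0,0.206,-0.45],[0,0,0,0,0,0.206,-0.45],[0,0,0.01,0.056,0.203,0,-0.45],[0,0,0.01,0.056,0.203,0,-0.45],[0,0,0.01,0.056,0.203,0,-0.45],[0,0,0.01,0.056,0.203,0,-0.45],[0,0,0.01,0.056,0.203,0,-0.45],[0,0,0.01,0.056,0.203,0,-0.45],[0,0,0,0.056,0.203,0,-0.45],[0,0,0,0.056,0.203,0,-0.45]]

```text
time_s: 24.5
ee_pos: [618.4, -83.7, 199.7]
ee_rot: [180.0, -0.1, -4.4]
force: [0.8, -0.2, 0.5]
gripper_width: 66.2
gripper_force: 0.0
```

Request:
send_rows:
  targets:
    - [[0,0,0,0.056,0.203,0,-0.45],[0,0,0,0.056,0.203,0,-0.45],[0,0,0,0.056,0.203,0,-0.45],[0,0,0,0.056,0.203,0,-0.45],[0,0,0,0,0,0,-0.45],[0,0,0,0,0,0,-0.45]]

```text
time_s: 25.1
ee_pos: [662.8, 77.9, 199.0]
ee_rot: [180.0, -0.1, -4.3]
force: [0.8, -0.3, 0.4]
gripper_width: 66.4
gripper_force: 0.0
```

```bash
python3 - <<'E'
from h import *
go(64,81,128)
im,d,s=grab('wrist','w2.png')
uv,P=cloud('wrist',d,s)
for Q in comp(P,145,165,xr=(560,740),yr=(-150,200))[:2]: print(len(Q),rect(Q),np.median(Q[:,2]),w2s(rect(Q)[0]))
E
```

```text
at st [66.2 83.4] [662.8  77.9 199. ] rot [ 1.8e+02 -1.0e-01 -4.3e+00] F [ 0.8 -0.3  0.4] t 25.1 | total rows units [-0.012 -0.011 -0.355] rz -0.001 min rows 1.6
7278 [array([661.5,  76.2]), array([46.6, 71.7]), np.float64(85.8)] 149.87835319099463 [65.02911693 81.62955317]
```

Request:
send_rows:
  targets:
    - [[0,0,0,-0.012,-0.01,-0.14,-0.45],[0,0,0,0,0,-0.14,-0.45],[0,0,0,0,0,-0.075,-0.45],[0,0,0,0,0,0,1],[0,0,0,0,0,0,1],[0,0,0,0,0,0,1],[0,0,0,0,0,0,1],[0,0,0,0,0,0.1,1],[0,0,0,0,0,0.2,1],[0,0,0,0,0,0.2,1],[0,0,0,0,0,0,1]]
  grip_force: 30

```text
time_s: 26.25
ee_pos: [663.6, 75.4, 235.1]
ee_rot: [-179.9, -0.8, -4.4]
force: [-0.3, 0.1, -0.4]
gripper_width: 46.1
gripper_force: 29.9
```

```bash
python3 - <<'E'
from h import *
print(env.state()['gripper_width'])
im,d,s=grab('top','t3.png');uv,P=cloud('top',d)
for Q in comp(P,14,75,xr=(300,680),yr=(-520,-270))[:2]: print(rect(Q))
tray()
t=np.deg2rad(-9.8);go(468-62*np.cos(t),-400.5-62*np.sin(t),150,-9.8,True)
cv2.imwrite('pics/c3.png',cv2.resize(im[170:340,250:480,::-1],(690,510)))
E
```

```text
46.07718742761505
[array([ 467.6, -401. ]), array([152.5, 261.2]), np.float64(80.4)]
[array([ 530.8, -411. ]), array([51.5, 81.4]), np.float64(84.6)]
at st [62.9 80.3] [659.3  75.  225.6] rot [180.    0.2  -4.4] F [ 0.5  0.4 -1.9] t 26.5 | total rows units [-1.262 -2.325 -0.378] rz -0.06 min rows 11.9
```

View pics/c3.png

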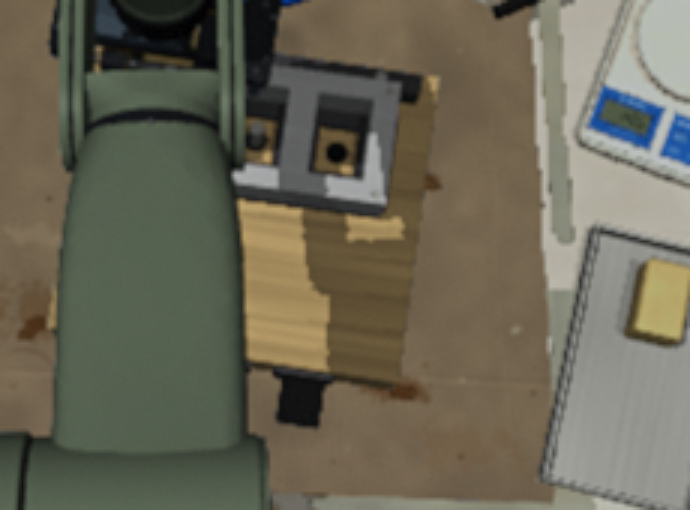

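The top view shows the first casting lying in the tray, which has not moved.

Request:
send_rows:
  targets:
    - [[0,0,0,-0.105,-0.194,0,1],[0,0,-0.01,-0.105,-0.194,0,1],[0,0,-0.01,-0.105,-0.194,0,1],[0,0,-0.01,-0.105,-0.194,0,1],[0,0,-0.01,-0.105,-0.194,0,1],[0,0,-0.01,-0.105,-0.194,0,1],[0,0,-0.01,-0.105,-0.194,0,1],[0,0,0,-0.105,-0.194,0,1],[0,0,0,-0.105,-0.194,0,1],[0,0,0,-0.105,-0.194,0,1],[0,0,0,-0.105,-0.194,0,1],[0,0,0,-0.105,-0.194,0,1]]

```text
time_s: 27.7
ee_pos: [406.7, -391.4, 225.9]
ee_rot: [-179.9, 0.1, -9.8]
force: [1.1, 0.0, -1.0]
gripper_width: 46.1
gripper_force: 29.9
```

Request:
send_rows:
  targets:
    - [[0,0,0,0,0,-0.2,1],[0,0,0,0,0,-0.15,1],[0,0,0,0,0,0,1]]

```text
time_s: 28.0
ee_pos: [405.0, -388.0, 151.9]
ee_rot: [-179.6, 0.6, -9.9]
force: [-0.1, 0.6, -1.7]
gripper_width: 46.3
gripper_force: 29.9
```

```bash
python3 - <<'E'
from h import *
go(407,-390,34,-9.8,True);print(env.state()['gripper_width'])
im,d,s=grab('wrist','w3.png');im,d,s=grab('top');uv,P=cloud('top',d)
for Q in comp(P,14,35,xr=(300,680),yr=(-520,-270))[:2]: print(rect(Q))
E
```

```text
at st [-155.1 -400.9] [ 405.  -388.   151.9] rot [-179.6    0.6   -9.9] F [-0.1  0.6 -1.7] t 28.0 | total rows units [ 0.01 -0.01 -0.59] rz 0.001 min rows 2.6
46.34350631975038
[array([ 470.4, -391.7]), array([153.2, 271.6]), np.float64(75.1)]
[array([ 667.6, -430.7]), array([105.7,  25.7]), np.float64(88.7)]
```

View pics/w3.png

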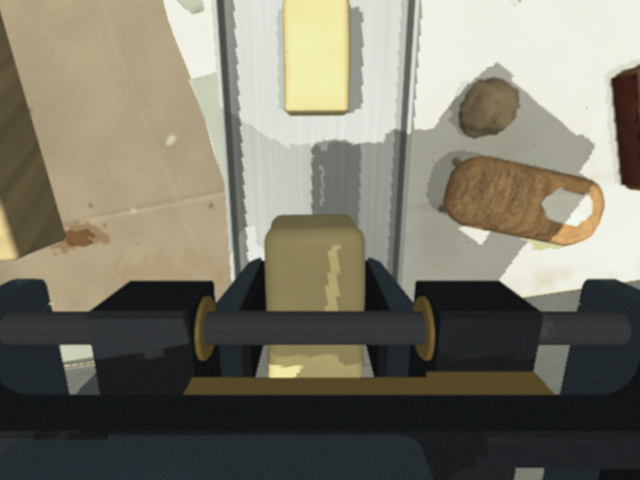

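The wrist view shows the second casting centred in the tray (walls at columns ~235 and ~400) and clear of the first casting. I'll lower it, release and retreat.

Request:
send_rows:
  targets:
    - [[0,0,0,0,0,-0.2,1],[0,0,0,0,0,-0.2,1],[0,0,0,0,0,-0.1,1],[0,0,0,0,0,-0.06,1],[0,0,0,0,0,-0.03,1],[0,0,0,0,0,0,-0.45],[0,0,0,0,0,0,-0.45],[0,0,0,0,0,0,-0.45],[0,0,0,0,0,0.2,-0.45],[0,0,0,0,0,0.2,-0.45],[0,0,0,0,0,0.2,-0.45],[0,0,0,0,0,0.2,-0.45]]

```text
time_s: 29.3
ee_pos: [408.3, -390.6, 202.2]
ee_rot: [179.9, -0.1, -9.8]
force: [0.3, -0.8, 0.2]
gripper_width: 66.3
gripper_force: 0.0
```

Request:
send_rows:
  targets:
    - [[0,0,0,0,0.2,0,-0.45],[0,0,0,0,0.2,0,-0.45],[0,0,0,0,0.2,0,-0.45],[0,0,0,0,0.2,0,-0.45],[0,0,0,0,0.2,0,-0.45],[0,0,0,0,0,0,-0.45],[0,0,0,0,0,0,-0.45]]

```text
time_s: 30.0
ee_pos: [408.7, -190.3, 200.4]
ee_rot: [179.9, -0.1, -9.7]
force: [0.2, 0.1, -0.4]
gripper_width: 66.4
gripper_force: 0.0
```

```bash
python3 - <<'E'
from h import *
mould();mould('scene');tray();go(0,0,200)
im,d,s=grab('top');uv,P=cloud('top',d)
for Q in comp(P,38,65,xr=(340,620),yr=(-500,-300))[:3]: print('wax',rect(Q),np.median(Q[:,2]))
cv2.imwrite('pics/c4.png',cv2.resize(im[170:340,250:520,::-1],(800,504)))
E
```

```text
top mould st [64.2 -0.9] [260.8 124.1] rel yaw 0.6
scene mould st [64.2  1.2] [262.2 127.6] rel yaw 1.0
top tray 0.98 [array([ 469.8, -402.8]), array([150.8, 267.6]), np.float64(81.9)] rim [array([ 466.7, -402.8]), array([150.5, 262.4]), np.float64(82.2)]
scene tray 0.85 [array([ 466. , -397.4]), array([158. , 261.4]), np.float64(78.8)] rim [array([ 465.7, -398.2]), array([157.1, 259.7]), np.float64(79.4)]
at st [-166.8 -204.6] [ 408.4 -191.4  199.3] rot [180.    0.   -9.9] F [-0.4 -0.2 -0. ] t 30.3 | total rows units [0.91  0.956 0.003] rz 0.061 min rows 5.9
wax [array([ 406.1, -390.7]), array([47.5, 74.9]), np.float64(80.0)] 50.85610287420445
wax [array([ 533.4, -412.6]), array([48.1, 75.1]), np.float64(80.7)] 50.87448317149392
wax [array([ 411. , -499.9]), array([2.8, 0. ]), np.float64(-176.9)] 39.091560227340096
```

View pics/c4.png

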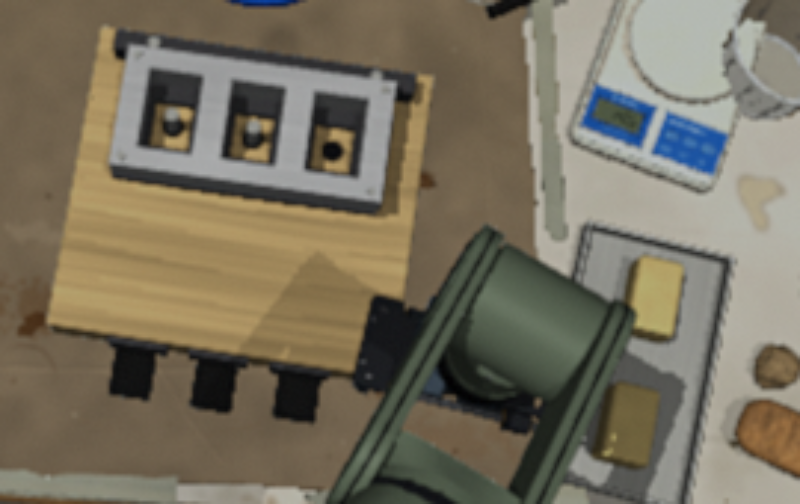

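Both castings lie in the tray, all three pockets are empty, and the mould is square at the stop.

```bash
python3 -c "
from workcell import env
print(env.job_done())"
```

```text
the job is handed in; nothing more can be done
None
```

The job is handed in: the mould was walked to the stop and by camera stands square there (within about 1°, 1 mm off centre), and the only two castings present, left and middle, were knocked up and lie in the tray; no verdict was returned.

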